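# Start up the carving bench: strip, dust collector, handpiece unit

### The job

Start up the carving bench in the safe order, pressing each rocker switch over so that it stays on: first the main switch on the power strip, then the dust collector's switch, and only once that is on the large power rocker on the handpiece control unit. Leave the unit's small direction rocker and its speed dial as they are. Pick nothing up, and do not shove the strip or anything else on the bench about.

Things in the scene. Friction and masses are not known exactly. Their poses are not given: they have to be found in the camera images.
- power_strip: White power strip lying loose on the bench, 340 x 56 x 42 mm, about 0.9 kg. Origin: centre of its underside, x along its length away from the robot, z up. Its grey, black-framed main rocker sits on top (z = 42 mm), centred 135 mm to -x, at the end nearest the robot. Of the four sockets beyond it, the second and fourth hold round black plugs, up to z = 72 mm.
- strip_switch_press (a point): Point to press on the strip's main rocker: middle of its raised half, 12 mm out from the hinge; rides on the rocker. While off: z axis square to the panel (here up), x axis along the panel from the hinge to the raised half (here to the strip's near end). Rocker face 30 mm along x, 22 mm wide, inside a frame 2 mm high; this point stands 8.7 mm above the panel while off, 4 mm once pressed flat.
- strip_switch (a joint): The strip's main rocker: 0 off, 0.40 rad fully on. Its face is a shallow V: one half flat 4 mm above the panel, the other raised at 23 degrees, its end 10 mm above the panel. An over-centre spring: about 3 N on the end of the raised half starts it; past 0.2 it snaps over and stays, the pressed half flat. Pressing the other half turns it off again.
- dust_collector: White dust collector standing fast on the bench, 240 (x) x 220 (y) x 95 mm, a round grille on its flat top and a grey control strip along the front edge. Origin: centre of its underside, front to -x. It may stand left or right of the strip. Its one rocker is on the top (z = 95 mm) at x = -93, y = +20 mm. A cork block lies on top behind the grille, up to z = 125 mm.
- collector_switch_press (a point): Point to press on the dust collector's rocker, same kind, size and axes as the strip's: on the raised half, 12 mm from the hinge, z axis up, x axis (from the hinge to the raised half) along the collector's +y, its left side.
- collector_switch (a joint): The dust collector's rocker: 0 off, 0.40 rad fully on; same spring and behaviour as the strip's.
- control_unit: Grey handpiece control unit standing fast, 170 (x) x 180 (y) mm, origin at the centre of its underside, front to -x. Panel slopes up 15 degrees, 45 to 72 mm high; behind it a handpiece in a cradle, up to 120 mm high, x = 37 to 73 mm. On the panel at x = -35 (58 high): power rocker (30 x 22) at y = +55, dial (42 wide, 18 high) at y = 0, direction rocker (20 x 13) at y = -60 mm.
- unit_power_press (a point): Point to press on the unit's power rocker, the larger of its two rockers, same kind, size and axes as the strip's: on the raised half, 12 mm from the hinge, z axis square to the sloping panel, x axis (from the hinge to the raised half) up the slope: the upper half is the raised one.
- unit_power (a joint): The unit's power rocker: 0 off, 0.40 rad fully on; same spring and behaviour as the strip's.
- unit_direction (a joint): The unit's small direction rocker, 0 as it stands; to be left alone.
- unit_dial_mark (a point): End of the white pointer on the speed dial's top, 17 mm from the dial's axis; the dial is to be left as it is.
- varnish_jar: Amber jar with a brass lid, 54 mm wide, 72 mm high, bystander in front of the strip, a little to the left of its near end. Origin at the centre of its underside.
- brush: Flat brush, about 200 mm long, lying on the bench at the near left, bystander.
- sanding_block: Cork sanding block 50 x 90 x 30 mm on top of the dust collector, bystander. Origin at the centre of its underside.
- stain_bottle: Small white bottle, 40 mm wide, 75 mm high, bystander standing left of the strip, between it and the machine on that side.
- turned_box: Small turned wooden box with a finial, 44 mm wide, 60 mm high, bystander standing right of the strip, between it and the machine on that side.
- bowl: Wooden bowl 120 mm wide, 50 mm high, bystander at the far left.
- turned_vase: Turned wooden vase 82 mm wide, 150 mm high, bystander at the far right.
- burr_block: Dark wooden block 50 x 80 x 30 mm with two rows of carving burrs, 55 mm high with them, bystander in front of the strip, to the right of its near end. Origin at the centre of its underside.

How it is judged:
On the way, in this order (a step that is already met when the one before it is completed fails the run):
1. the power strip's main switch is on (value of joint strip_switch above 0.33 rad), for 0.2 s.
2. the dust collector's switch is on (value of joint collector_switch above 0.33 rad), for 0.2 s.
3. the control unit's power rocker is on (value of joint unit_power above 0.33 rad), for 0.2 s.
At the end, for the whole second after the job is handed in: All three rockers rest in the on position (above 0.33 of 0.40 rad), the direction rocker is still at 0 (below 0.1), the dial's pointer has not moved 4 mm, and the strip lies at rest within 30 mm of where it was (value of joint each of strip_switch, collector_switch, unit_power above 0.33 rad and value of joint unit_direction below 0.1 rad and distance of unit_dial_mark from where it was at the start of the episode below 0.004 m and distance of power_strip from where it was at the start of the episode below 0.03 m and linear speed of power_strip below 0.02 m/s); the robot touches nothing.
It fails at once if the dust collector was switched on while the strip was off (value of joint collector_switch above 0.2 rad and value of joint strip_switch below 0.2 rad).
It fails at once if the control unit was switched on while the strip or the dust collector was off ((value of joint unit_power above 0.2 rad and value of joint collector_switch below 0.2 rad) or (value of joint unit_power above 0.2 rad and value of joint strip_switch below 0.2 rad)).
It fails at once if the direction rocker was pressed over or the speed dial was turned (value of joint unit_direction above 0.15 rad or distance of unit_dial_mark from where it was at the start of the episode above 0.005 m).
It fails at once if the power strip was lifted, tipped or shoved more than 30 mm (distance of power_strip from where it was at the start of the episode above 0.03 m or height (world z) of power_strip above 0.012 m or angle between power_strip's own z axis and vertical above 0.15 rad).
It fails at once if a bystander was picked up, knocked over or shoved more than 30 mm (distance of any of varnish_jar, brush, sanding_block, stain_bottle, turned_box, bowl, turned_vase, burr_block from where it was at the start of the episode above 0.03 m or angle between any of stain_bottle, turned_box, varnish_jar, turned_vase's own z axis and vertical above 0.6 rad).
It also fails if it takes over 48 s, if anything falls off the work surface, if the arm or the gripper's body presses on something with over 40 N, if the wrist force passes 120 N, or if a joint passes its speed limit or range.

### The arm

A 7-joint arm with a two-finger parallel gripper is mounted at the origin on the work surface. World frame = base frame: x ahead of the robot, y to its left, z up, the work surface at z = 0. Lengths are in m, angles in rad, forces in N, time in s.
With the tool pointing down it reaches from about 0.4 to 0.85 m from the base axis. Payload 10.4 kg.
Tool frame: the origin (TCP) lies at the very end of the fingers, on their centre line; the grasp point (between the pads) lies 19 mm behind it; z points along the fingers, y is the direction in which the jaws open and shut (so a half turn about z gives the same grasp; the last joint's range is limited). The gripper opens to 87 mm and grips with 3 to 60 N. Pads are 19 mm wide; open, the fingers measure 117 mm over their backs; the gripper's body (75 mm by 190 mm) begins 51 mm behind the grasp point.
Start: joints at [-1.351, 0.332, -0.065, 1.46, 0.022, 1.35, -0.088], TCP at [0.15, 0.607, 0.223] pointing down, gripper open.
Joint ranges: [-2.6, 2.6], [-0.5, 2.12], [-1.47, 1.34], [0.16, 2.42], [-1.27, 4.41], [0.06, 2.06], [-2.6, 2.6]. Speed limits (rad/s): [2.22, 2.22, 2.79, 2.79, 3.14, 3.14, 3.14].

### API

Orientations are given as a unit quaternion [x, y, z, w].
In Python, from bench import r, eyes, job gives the robot as it stands. The module is installed in compiled form; this text tells all that it offers.
- The arm moves only by the tool play_rows, never from a script. Its argument "motion" is a list of rows, each a list of 7 numbers: the shift along the tool's x, y, z as a fraction of full scale, then the turn, a rotation vector about the tool's x, y, z as a fraction of full scale, then the opening in per cent of the stroke, from 0 (shut) to 100 (fully open). A call has 1 to 5 rows; each row is the pose to reach, as a shift and turn from the pose commanded when the call began, along the tool's axes at that moment; what a row does not reach only later rows make up. Full scale, the value 1, is 0.2 m for a shift and 90 degrees for a turn. A row lasts 1/8 s, in which the tool goes at most 62.5 mm and 10.7 degrees, less where a joint would pass 70% of its speed; a pose out of reach is approached as far as the arm can. A call with a number of a shift or a turn outside -1 to 1 is refused whole. A call with a gripper value outside its range is refused whole. The fingers move at their own pace and stop on an object; "squeeze" is the grip in N (left out, the last holds). Time passes only in rows, so rows that repeat a pose let the fingers close. It gives the time, the measured TCP pose, the force and the opening at its end, in the units of the state.
- r.read_state(): the state, without advancing time (a new reading comes with each control period).
- eyes.camera(name): name is "scene" or "top"; returns a dict with "image" (384x512x3 uint8, red, green, blue), "mtx" (3x3 intrinsics, pixels), "R" (3x3) and "t" (3): a world point X has camera coordinates R X + t. Camera axes: x right, y down, z forward; pixel columns grow to the right and rows downward; lengths in m; the calibration is good to about 2 mm. A picture is of the moment at which its call begins. There is no depth.
- job.close_job(): hands the job in, once; it reports no verdict.
Trained networks look in a picture, given as the dict that the camera call returned (one of the last four; its "shot" number tells which), for a name from the list of things; names that differ only in an ending like _2 or _b are one class to them, and where a whole thing is asked for, a point or a joint stands for the part that bears it (a point fixed in the world has none). Each returns a list of dicts, best first, with "p" (0 to 1); they miss things now and then, are a little off and sometimes report something else, mostly with a low value. They report only what shows in the picture. A call takes as long as a camera call.
- eyes.regions_of(picture, label): "region" (384x512 bool, what is visible of it) and "xy" ([column, row] in pixels, amid what is visible of it).
- eyes.landmark_of(picture, label): "xy" ([column, row] in pixels: a listed point, or the origin of a listed thing).
The state is a dict: "time": time; "joint_positions": joint angles; "joint_vel": joint speeds; "joint_torque": joint torques, N m; "ee_pos": TCP position; "eef_rot": TCP orientation; "ft_force": force on the tool from outside, world axes, zero at the start; "torque": the same for the moment, N m; "width": finger opening in m.
Only numpy, scipy, OpenCV 4.12 (cv2) and the standard library are available. Lean on these libraries where they do the work, as an engineer would, in place of code of your own. Each camera call takes 0.05 s, during which the arm holds its last target. There are 200 camera calls.

## Working session

There is one attempt and no reset: what is moved stays moved. The work goes in short steps, Python scripts to look and compute and a tool call to move; the robot and the scene stay as the last step left them, time stands still between calls to the robot, and variables do not carry over. Pictures are saved under pics/ and viewed, about 8 in all and at most 12, crops included, and the job is handed in when it is done.

Besides the shell and the picture viewer there is one more tool, called after "Emit:" by a JSON object that holds its "api" and its "payload", one argument or row to a line. play_rows: Moves the arm, as the interface text tells. Shift numbers are shares of 0.2 m and turn numbers shares of 90 degrees, none past 1 either way. Its arguments: {"type":"object","properties":{"motion":{"type":"array","items":{"type":"array","items":{"type":"number"}}},"squeeze":{"type":"number"}},"required":["motion"]}

```bash
mkdir -p pics; cat > h.py <<'E'
import numpy as np, cv2
from bench import r, eyes, job
from scipy.spatial.transform import Rotation as Ro
def ray(p,xy):
    d=p["R"].T@np.linalg.inv(p["mtx"])@np.array([*xy,1.]); return -p["R"].T@p["t"], d
def atz(p,xy,z):
    o,d=ray(p,xy); return o+d*(z-o[2])/d[2]
def proj(p,X):
    c=p["mtx"]@(p["R"]@np.array(X)+p["t"]); return c[:2]/c[2]
def tri(obs):
    A=np.zeros((3,3));b=np.zeros(3)
    for p,xy in obs:
        o,d=ray(p,xy);d=d/np.linalg.norm(d);M=np.eye(3)-np.outer(d,d);A+=M;b+=M@o
    return np.linalg.solve(A,b)
E
python3 - <<'E'
from h import *
np.set_printoptions(precision=4,suppress=True)
P={n:eyes.camera(n) for n in("scene","top")}
for n,p in P.items(): cv2.imwrite(f"pics/{n}1.png",cv2.resize(p["image"][:,:,::-1],(800,600),interpolation=cv2.INTER_CUBIC))
print({n:-p["R"].T@p["t"] for n,p in P.items()})
for l in["strip_switch_press","collector_switch_press","unit_power_press","unit_dial_mark","power_strip","dust_collector","control_unit","varnish_jar","stain_bottle","turned_box","burr_block","turned_vase","sanding_block"]:
    D={n:eyes.landmark_of(p,l)[:2] for n,p in P.items()}
    print(l,{n:[(np.round(d["xy"],1).tolist(),round(d["p"],2)) for d in v] for n,v in D.items()})
    if all(D.values()): print("   tri",tri([(P[n],D[n][0]["xy"]) for n in P]))
s=r.read_state();print(s["ee_pos"],s["eef_rot"],s["time"],s["width"]); print(Ro.from_quat(s["eef_rot"]).as_matrix())
E
```

```text
{'scene': array([1.0937, 0.8246, 1.0566]), 'top': array([0.2976, 0.0252, 1.9766])}
strip_switch_press {'scene': [([261.3, 189.7], 0.48)], 'top': [([255.8, 217.1], 0.51), ([115.8, 201.6], 0.27)]}
   tri [ 0.4295 -0.0255  0.0463]
collector_switch_press {'scene': [([342.9, 252.3], 0.38)], 'top': [([157.0, 207.7], 0.58)]}
   tri [0.4426 0.3658 0.1115]
unit_power_press {'scene': [([206.0, 158.1], 0.38)], 'top': [([321.7, 198.9], 0.57)]}
   tri [ 0.5064 -0.284   0.053 ]
unit_dial_mark {'scene': [([195.0, 148.0], 0.51)], 'top': [([336.3, 188.8], 0.62)]}
   tri [ 0.5362 -0.3297  0.0873]
power_strip {'scene': [([229.3, 219.3], 0.9), ([305.5, 279.4], 0.25)], 'top': [([255.3, 178.8], 0.56)]}
   tri [ 0.5835 -0.0149 -0.0021]
dust_collector {'scene': [([304.2, 282.0], 0.84)], 'top': [([174.0, 189.5], 0.57)]}
   tri [ 0.5311  0.3209 -0.0169]
control_unit {'scene': [([190.9, 165.2], 0.88)], 'top': [([330.2, 192.3], 0.77), ([276.2, 176.7], 0.17)]}
   tri [ 0.5447 -0.33    0.0032]
varnish_jar {'scene': [([190.6, 168.8], 0.67), ([291.4, 210.7], 0.66)], 'top': [([230.3, 229.5], 0.66)]}
   tri [ 0.5204 -0.0013  0.2222]
stain_bottle {'scene': [], 'top': [([226.1, 163.3], 0.44)]}
turned_box {'scene': [([208.2, 206.3], 0.54)], 'top': [([273.8, 175.1], 0.46)]}
   tri [ 0.6077 -0.0962  0.0058]
burr_block {'scene': [([267.0, 184.8], 0.76), ([205.1, 156.8], 0.36)], 'top': [([272.2, 228.7], 0.61)]}
   tri [ 0.3762 -0.0847  0.0002]
turned_vase {'scene': [([289.0, 209.7], 0.44)], 'top': [([383.8, 219.2], 0.88), ([329.9, 191.1], 0.33)]}
   tri [ 0.3144 -0.3652 -0.2228]
sanding_block {'scene': [([280.4, 270.7], 0.89)], 'top': [([169.1, 164.8], 0.88), ([115.3, 200.1], 0.53)]}
   tri [0.6196 0.3194 0.1069]
[0.1502 0.6067 0.2226] [ 0.1211  0.9926  0.0001 -0.    ] 1.4 0.08681332788731976
[[-0.9707  0.2404 -0.    ]
 [ 0.2404  0.9707  0.0001]
 [ 0.0001  0.0001 -1.    ]]
```

View pictures.

```bash
python3 - <<'E'
import cv2,numpy as np
t=cv2.imread("pics/top1.png");s=cv2.imread("pics/scene1.png")
# crop: top rows 130-260, cols 90-410 (512 px) 
k=800/512
cv2.imwrite("pics/topc.png",cv2.resize(t[int(140*k):int(260*k),int(100*k):int(360*k)],(800,369),interpolation=cv2.INTER_CUBIC))
cv2.imwrite("pics/scenec.png",cv2.resize(s[int(120*k):int(320*k),int(150*k):int(410*k)],(780,600),interpolation=cv2.INTER_CUBIC))
E
```

```text
(no output)
```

View pics/topc.png

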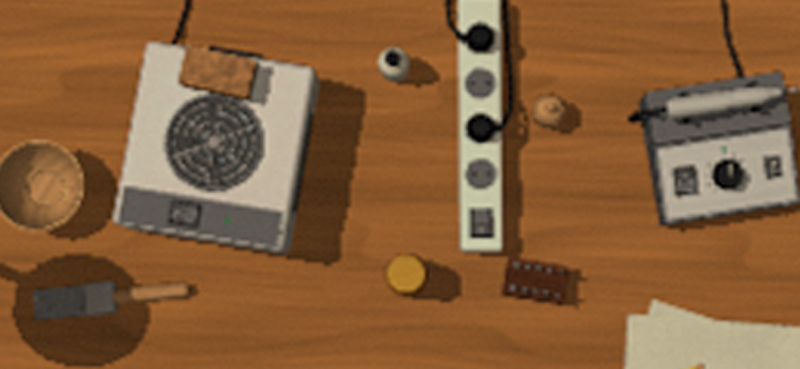

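View pics/scenec.png

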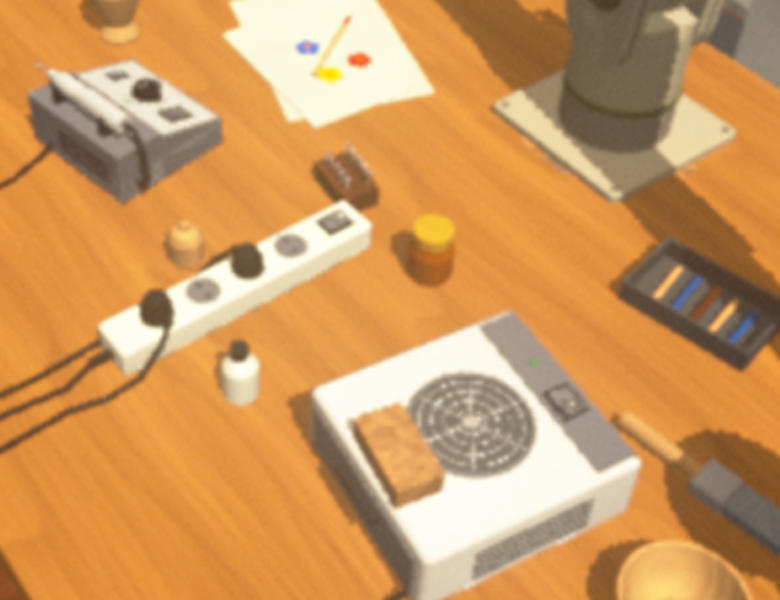

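```bash
cat > fit.py <<'E'
from h import *
from scipy.optimize import minimize
np.set_printoptions(precision=4,suppress=True)
P={n:eyes.camera(n) for n in("scene","top")}
def box(a,b,h): return [[sx*a/2,sy*b/2,z] for sx in(-1,1) for sy in(-1,1) for z in(0,h)]
s15,c15=np.sin(np.radians(15)),np.cos(np.radians(15))
M={"power_strip":(box(.34,.056,.042),(.5835,-.018,0),(-.135,0,.042),0,0),
"dust_collector":(box(.24,.22,.095),(.531,.321,-.15),(-.093,.02,.095),np.pi/2,0),
"control_unit":([[-.085,y,z] for y in(-.09,.09) for z in(0,.045)]+[[x,y,z] for y in(-.09,.09) for x,z in((.016,.072),(.085,.072),(.085,0))],(.545,-.33,.15),(-.035,.055,.0584),0,s15)}
vis={n:p["image"][:,:,::-1].copy() for n,p in P.items()}
big={n:cv2.resize(v,None,fx=8,fy=8,interpolation=cv2.INTER_CUBIC) for n,v in vis.items()}
out=[]
for l,(pts,x0,rk,ya,s) in M.items():
    pts=np.array(pts); R={}
    for n,p in P.items():
        d=eyes.regions_of(p,l)
        if d: R[n]=d[0]["region"]; print(l,n,d[0]["p"],R[n].sum())
    def W(q,v): return (Ro.from_euler("z",q[2]).apply(v)+[q[0],q[1],0])
    def cost(q):
        c=0
        for n,g in R.items():
            uv=np.array([proj(P[n],w) for w in W(q,pts)])
            m=np.zeros(g.shape,np.uint8); h=cv2.convexHull((uv*16).astype(np.int32)); 
            k=4; mm=np.zeros((384*k,512*k),np.uint8); cv2.fillConvexPoly(mm,cv2.convexHull(np.round((uv+.5)*k).astype(np.int32)),1)
            mm=cv2.resize(mm.astype(np.float32),(512,384),interpolation=cv2.INTER_AREA)
            c+=1-np.minimum(mm,g).sum()/np.maximum(mm,g).sum()
        return c
    x0=np.array(x0)
    q=minimize(cost,x0,method="Nelder-Mead",options=dict(initial_simplex=np.vstack([x0]+[x0+d for d in np.diag([.015,.015,.08])]),xatol=1e-4,fatol=1e-5)).x
    Rp=Ro.from_euler("z",ya) if s==0 else Ro.from_euler("y",-np.radians(15))  # panel axes in body
    loc=lambda v: W(q,Rp.apply(v)+rk)
    press=loc([.012,0,.0087]); hinge=loc([0,0,.004])
    print(l,"pose",q,"cost",cost(q),"press",press,"hinge",hinge)
    c=[loc([a,b,.002]) for a,b in((-.016,-.012),(.016,-.012),(.016,.012),(-.016,.012))]
    for n in P:
        cv2.polylines(big[n],[np.round((np.array([proj(P[n],w) for w in c])+.5)*8).astype(int)],True,(0,255,0),1)
        u=tuple(np.round((proj(P[n],press)+.5)*8).astype(int).tolist()); cv2.circle(big[n],u,3,(0,0,255),-1)
        b=[cv2.getRectSubPix(big[n],(260,290),(float(u[0]),float(u[1])))]; out.append((n,b[0]))
        print("  proj",n,proj(P[n],press))
cv2.imwrite("pics/ov1.png",np.vstack([np.hstack([b for m,b in out if m==n]) for n in P]))
E
python3 fit.py
```

```text
power_strip scene 0.73 2275
power_strip top 0.69 43
power_strip pose [ 0.5805 -0.0176  0.0415] cost 1.3105061 press [ 0.4576 -0.0227  0.0507] hinge [ 0.4456 -0.0232  0.046 ]
  proj scene [257.2906 192.5836]
  proj top [256.4685 208.6791]
dust_collector scene 0.81 6089
dust_collector top 0.88 3169
dust_collector pose [ 0.5336  0.32   -0.1399] cost 0.32672858 press [0.446  0.3647 0.1037] hinge [0.4443 0.3528 0.099 ]
  proj scene [339.4821 253.9909]
  proj top [156.5871 207.8552]
control_unit scene 0.92 2214
control_unit top 0.89 2033
control_unit pose [ 0.5514 -0.3314  0.1888] cost 0.191069 press [ 0.5158 -0.2822  0.0699] hinge [ 0.5056 -0.2842  0.0623]
  proj scene [204.7169 155.8901]
  proj top [322.4888 195.3727]
```

View pics/ov1.png

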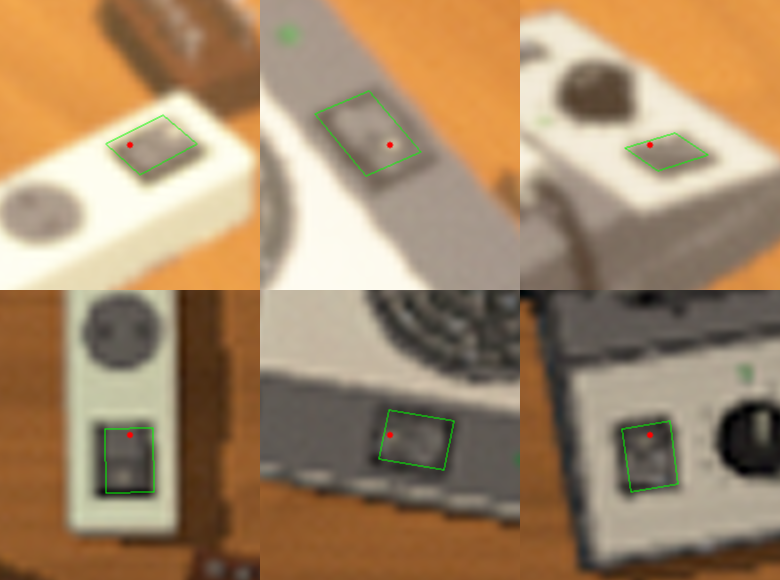

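```bash
cat > ref.py <<'E'
from h import *
np.set_printoptions(precision=4,suppress=True)
P={n:eyes.camera(n) for n in("scene","top")}
s=np.radians(15)
# name, centre of frame (fit) , overlay shifts (scene, top) px/8, direction to raised half, panel normal
def z(a):return Ro.from_euler("z",a)
q={"strip":((.5805,-.0176,.0415),(-.135,0,.044),(6,3),(-4.5,0)),"coll":((.5336,.32,-.1399),(-.093,.02,.097),(7,7),(-5,-2)),"unit":((.5514,-.3314,.1888),(-.0355,.055,.0603),(5,3),(0,0))}
ax={"strip":(z(.01),[-1,0,0],[0,0,1]),"coll":(z(-.14),[0,1,0],[0,0,1]),"unit":(z(.155),[np.cos(s),0,np.sin(s)],[-np.sin(s),0,np.cos(s)])}
for k,(p,l,ds,dt) in q.items():
    c=z(p[2]).apply(l)+[p[0],p[1],0]
    e=[atz(P[n],proj(P[n],c)+np.array(d)/8,c[2]) for n,d in(("scene",ds),("top",dt))]
    m=np.mean(e,0); R,x,n=ax[k]; x=R.apply(x);n=R.apply(n)
    print(k,"scene/top est",e[0],e[1],"\n  tip target (14mm out, +4mm over panel)",m+.014*x+.002*n,"x",x,"n",n)
print(r.read_state()["time"])
E
python3 ref.py
```

```text
strip scene/top est [ 0.4446 -0.0202  0.044 ] [ 0.4456 -0.021   0.044 ] 
  tip target (14mm out, +4mm over panel) [ 0.4311 -0.0207  0.046 ] x [-1.   -0.01  0.  ] n [0. 0. 1.]
coll scene/top est [0.4444 0.3566 0.097 ] [0.4452 0.3552 0.097 ] 
  tip target (14mm out, +4mm over panel) [0.4468 0.3698 0.099 ] x [0.1395 0.9902 0.    ] n [0. 0. 1.]
unit scene/top est [ 0.5054 -0.2807  0.0603] [ 0.5062 -0.284   0.0603] 
  tip target (14mm out, +4mm over panel) [ 0.5187 -0.2804  0.0659] x [0.9543 0.1491 0.2588] n [-0.2557 -0.04    0.9659]
1.9
```

```bash
cat > go.py <<'E'
import sys
from h import *
T={"strip":([.4311,-.0207,.046],[0,1,0],[0,0,-1]),"coll":([.4468,.3698,.099],[.99,-.14,0],[0,0,-1]),
"unit":([.5187,-.2804,.0659],[-.154,.988,0],[.2557,.04,-.9659])}
def go(k,lift,flip=1):
    np.set_printoptions(precision=4,suppress=True)
    p,y,zz=map(np.array,T[k]); zz=zz/np.linalg.norm(zz); y=flip*y; y=y-zz*(y@zz); y=y/np.linalg.norm(y)
    Rt=np.c_[np.cross(y,zz),y,zz]; s=r.read_state(); R0=Ro.from_quat(s["eef_rot"]).as_matrix()
    d=p-lift*zz-s["ee_pos"]
    print("t",s["time"],"pos",s["ee_pos"],"F",s["ft_force"],"w",s["width"],"j",s["joint_positions"])
    print("world d",d,"shift frac",R0.T@d/.2,"turn frac",Ro.from_matrix(R0.T@Rt).as_rotvec()/(np.pi/2))
    print("shift frac after turning",Rt.T@d/.2)
go(sys.argv[1],float(sys.argv[2]),int(sys.argv[3]) if len(sys.argv)>3 else 1)
E
python3 go.py strip .1
```

```text
t 1.9 pos [0.1502 0.6067 0.2226] F [-0.0597 -0.1568 -0.5344] w 0.08693402619209634 j [-1.3506  0.3322 -0.0647  1.4601  0.0216  1.3499 -0.0885]
world d [ 0.2809 -0.6274 -0.0766] shift frac [-2.1173 -2.7073  0.3827] turn frac [ 0.0001 -0.     -0.1546]
shift frac after turning [-1.4043 -3.1369  0.3829]
```

Emit:
{"api": "play_rows", "payload": {
  "motion": [
    [-0.7, -0.9, 0, 0, 0, -0.155, 0],
    [-0.7, -0.9, 0, 0, 0, -0.155, 0],
    [-0.7, -0.9, 0, 0, 0, -0.155, 0],
    [-0.7, -0.9, 0, 0, 0, -0.155, 0],
    [-0.7, -0.9, 0, 0, 0, -0.155, 0]
  ],
  "squeeze": 10
}}

```text
time: 2.52
ee_pos: [0.2447, 0.3961, 0.2231]
eef_rot: [0.002, 1.0, 0.0, 0.0]
ft_force: [-0.5, 0.7, -0.5]
width: 0.0455
```

```bash
python3 go.py strip .1
```

```text
t 2.525 pos [0.2447 0.3961 0.2231] F [-0.4813  0.7034 -0.495 ] w 0.045533286517798505 j [-1.1176 -0.0203  0.0016  1.8632  0.0004  1.2976  0.4508]
world d [ 0.1864 -0.4168 -0.0771] shift frac [-0.9401 -2.0804  0.3846] turn frac [ 0.0005  0.0005 -0.0025]
shift frac after turning [-0.9321 -2.0838  0.3855]
```

Emit:
{"api": "play_rows", "payload": {
  "motion": [
    [-0.47, -1, 0, 0, 0, 0, 0],
    [-0.47, -1, 0, 0, 0, 0, 0],
    [-0.47, -1, 0, 0, 0, 0, 0],
    [-0.47, -1, 0, 0, 0, 0, 0],
    [-0.47, -1, 0, 0, 0, 0, 0]
  ]
}}

```text
time: 3.15
ee_pos: [0.3379, 0.1974, 0.2229]
eef_rot: [0.001, 1.0, 0.0, 0.0]
ft_force: [-1.0, -0.0, 1.2]
width: 0.0016
```

Emit:
{"api": "play_rows", "payload": {
  "motion": [
    [-0.47, -1, 0.1, 0, 0, 0, 0],
    [-0.47, -1, 0.2, 0, 0, 0, 0],
    [-0.47, -1, 0.3, 0, 0, 0, 0],
    [-0.47, -1, 0.38, 0, 0, 0, 0],
    [-0.47, -1, 0.38, 0, 0, 0, 0]
  ]
}}

```text
time: 3.78
ee_pos: [0.431, -0.0028, 0.1448]
eef_rot: [0.001, 1.0, -0.001, -0.001]
ft_force: [0.4, 1.2, 0.6]
width: 0.0002
```

```bash
python3 go.py strip .03
```

```text
t 3.775 pos [ 0.431  -0.0028  0.1448] F [0.3976 1.1526 0.6392] w 0.0002099146029247002 j [-0.7314 -0.0752  0.6167  2.0706  0.05    1.1357  1.4316]
world d [ 0.0001 -0.0179 -0.0688] shift frac [-0.0018 -0.0887  0.3443] turn frac [-0.0014 -0.0017 -0.0012]
shift frac after turning [-0.0007 -0.0894  0.3441]
```

Emit:
{"api": "play_rows", "payload": {
  "motion": [
    [0, -0.09, 0.15, 0, 0, 0, 0],
    [0, -0.09, 0.3, 0, 0, 0, 0],
    [0, -0.09, 0.37, 0, 0, 0, 0],
    [0, -0.09, 0.37, 0, 0, 0, 0]
  ]
}}

```text
time: 4.28
ee_pos: [0.431, -0.0184, 0.0724]
eef_rot: [-0.001, 1.0, -0.0, -0.001]
ft_force: [0.3, -0.2, 0.4]
width: 0.0003
```

```bash
cat > look.py <<'E'
import sys
from h import *
T={"strip":[.4311,-.0207,.046],"coll":[.4468,.3698,.099],"unit":[.5187,-.2804,.0659]}
o=[]
for n in("scene","top"):
    p=eyes.camera(n); u=proj(p,T[sys.argv[1]])
    b=cv2.resize(p["image"][:,:,::-1],None,fx=8,fy=8,interpolation=cv2.INTER_CUBIC)
    o.append(cv2.getRectSubPix(b,(400,400),((u[0]+.5)*8,(u[1]+.5)*8)))
cv2.imwrite(sys.argv[2],np.hstack(o))
E
python3 go.py strip 0; python3 look.py strip pics/l1.png
```

```text
t 4.275 pos [ 0.431  -0.0184  0.0724] F [ 0.2994 -0.2289  0.4051] w 0.00030293057963300834 j [-0.7055  0.0474  0.6645  2.1488 -0.0352  0.9569  1.552 ]
world d [ 0.0001 -0.0023 -0.0264] shift frac [-0.0004 -0.0113  0.1319] turn frac [-0.0003 -0.0007  0.0016]
shift frac after turning [-0.0003 -0.0114  0.1319]
```

View pics/l1.png

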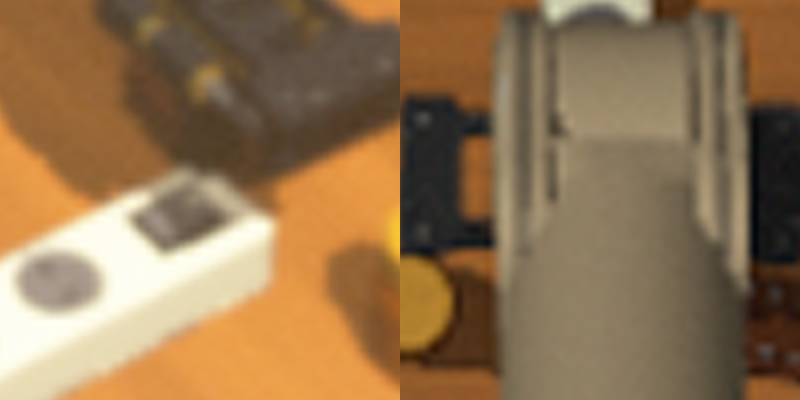

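Emit:
{"api": "play_rows", "payload": {
  "motion": [
    [0, -0.01, 0.08, 0, 0, 0, 0],
    [0, -0.01, 0.1, 0, 0, 0, 0],
    [0, -0.01, 0.115, 0, 0, 0, 0],
    [0, -0.01, 0.13, 0, 0, 0, 0],
    [0, -0.01, 0.13, 0, 0, 0, 0]
  ]
}}

```text
time: 5.0
ee_pos: [0.4313, -0.0215, 0.0466]
eef_rot: [-0.0, 1.0, 0.0, 0.0]
ft_force: [0.0, 0.3, -0.6]
width: 0.0004
```

Emit:
{"api": "play_rows", "payload": {
  "motion": [
    [0, 0, 0.006, 0, 0, 0, 0],
    [0, 0, 0.01, 0, 0, 0, 0]
  ]
}}

```text
time: 5.25
ee_pos: [0.4316, -0.0215, 0.0457]
eef_rot: [-0.0, 1.0, 0.0, 0.0]
ft_force: [-11.1, -0.5, 29.4]
width: 0.0009
```

Emit:
{"api": "play_rows", "payload": {
  "motion": [
    [0, 0, -0.2, 0, 0, 0, 0],
    [0, 0, -0.5, 0, 0, 0, 0],
    [0.5, 0.1, -0.7, 0, 0, 0, 0],
    [0.6, 0.4, -0.75, 0, 0, 0, 0],
    [0.6, 0.9, -0.75, 0, 0, 0, 0]
  ]
}}

```text
time: 5.88
ee_pos: [0.3227, 0.0949, 0.1912]
eef_rot: [0.001, 1.0, 0.002, 0.002]
ft_force: [1.9, 0.9, 0.0]
width: 0.0005
```

```bash
python3 look.py strip pics/l2.png; python3 go.py coll .1 1;python3 go.py coll .1 -1
```

```text
t 5.975 pos [0.3225 0.0986 0.1903] F [ 1.7233 -1.5491 -0.6248] w 0.0006304055830631309 j [-0.8358 -0.3606  0.3282  2.1906  0.118   1.2924  1.0184]
world d [0.1243 0.2712 0.0087] shift frac [-0.6313  1.3517 -0.0393] turn frac [0.0023 0.0001 1.094 ]
shift frac after turning [ 1.4297  0.4255 -0.0437]
t 5.975 pos [0.3225 0.0986 0.1903] F [ 1.7233 -1.5491 -0.6248] w 0.0006304055830631309 j [-0.8358 -0.3606  0.3282  2.1906  0.118   1.2924  1.0184]
world d [0.1243 0.2712 0.0087] shift frac [-0.6313  1.3517 -0.0393] turn frac [-0.0001  0.0023 -0.906 ]
shift frac after turning [-1.4297 -0.4255 -0.0437]
```

View pics/l2.png

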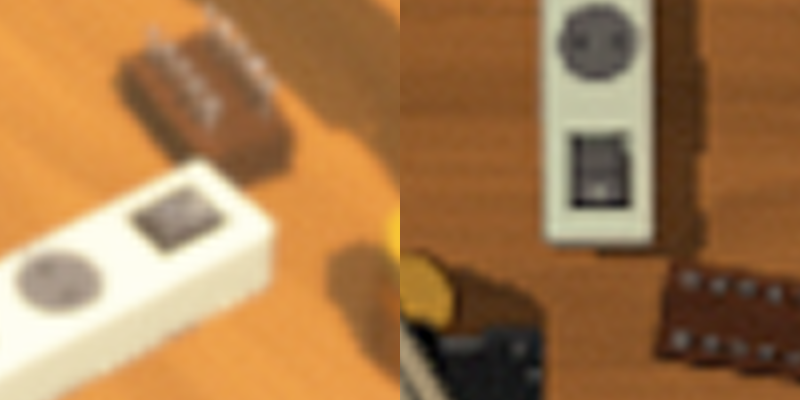

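```bash
python3 - <<'E'
from h import *
p=eyes.camera("top");s=eyes.camera("scene");o=[]
for n,q in(("top",p),("scene",s)):
    a=cv2.resize(cv2.imread(f"pics/{n}1.png"),(512,384),interpolation=cv2.INTER_AREA)
    u=proj(q,[.445,-.021,.046])
    for im in(a,q["image"][:,:,::-1].copy()): o.append(cv2.resize(cv2.getRectSubPix(im,(20,20),tuple(map(float,u))),(300,300),interpolation=cv2.INTER_CUBIC))
cv2.imwrite("pics/cmp.png",np.vstack([np.hstack(o[:2]),np.hstack(o[2:])]))
E
```

```text
(no output)
```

View pics/cmp.png

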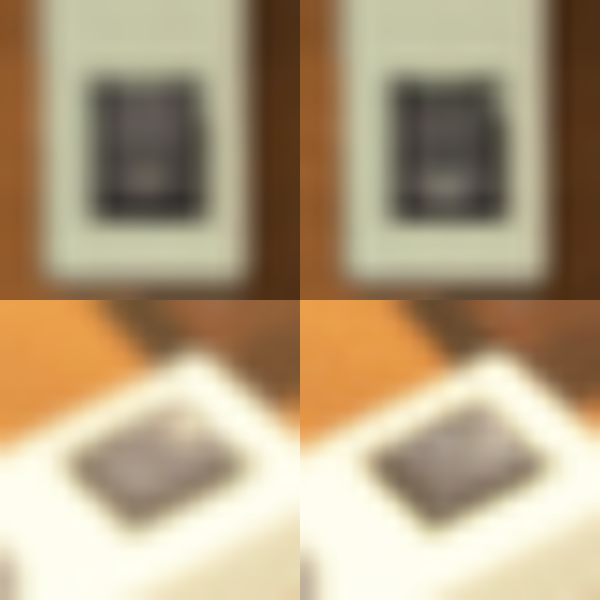

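Emit:
{"api": "play_rows", "payload": {
  "motion": [
    [-0.1, 0.3, -0.1, 0, 0, -0.119, 0],
    [-0.2, 0.5, -0.1, 0, 0, -0.23, 0],
    [-0.3, 0.8, -0.1, 0, 0, -0.34, 0],
    [-0.3, 0.9, -0.1, 0, 0, -0.46, 0],
    [-0.3, 0.9, -0.1, 0, 0, -0.57, 0]
  ]
}}

```text
time: 6.7
ee_pos: [0.384, 0.2745, 0.2084]
eef_rot: [-0.436, 0.9, -0.001, -0.001]
ft_force: [-0.6, -0.5, 0.4]
width: 0.0005
```

```bash
python3 go.py coll .06 -1
```

```text
t 6.7 pos [0.384  0.2745 0.2084] F [-0.6254 -0.4758  0.4263] w 0.0005039915768066932 j [-1.0432 -0.0099  0.3252  1.8837  0.0045  1.2689  1.7538]
world d [ 0.0628  0.0953 -0.0494] shift frac [-0.569   0.0489  0.2458] turn frac [-0.0002 -0.0013 -0.3361]
shift frac after turning [-0.5157 -0.2443  0.2469]
```

Emit:
{"api": "play_rows", "payload": {
  "motion": [
    [-0.2, 0, 0, 0, 0, -0.11, 0],
    [-0.4, 0.03, 0, 0, 0, -0.22, 0],
    [-0.57, 0.05, 0, 0, 0, -0.336, 0],
    [-0.57, 0.05, 0.15, 0, 0, -0.336, 0],
    [-0.57, 0.05, 0.24, 0, 0, -0.336, 0]
  ]
}}

```text
time: 7.32
ee_pos: [0.4474, 0.3678, 0.1593]
eef_rot: [-0.653, 0.758, -0.001, -0.001]
ft_force: [-0.3, -0.6, -0.2]
width: 0.0006
```

Emit:
{"api": "play_rows", "payload": {
  "motion": [
    [0, 0, 0, 0, 0, 0, 0],
    [0, 0, 0, 0, 0, 0, 0]
  ]
}}

```text
time: 7.58
ee_pos: [0.4474, 0.3692, 0.1622]
eef_rot: [-0.653, 0.757, 0.0, 0.001]
ft_force: [0.0, 0.5, 0.6]
width: 0.0005
```

```bash
python3 go.py coll 0 -1
```

```text
t 7.575 pos [0.4474 0.3692 0.1622] F [0.0172 0.49   0.5895] w 0.000525590404134368 j [-1.0252  0.2745  0.3049  1.6809 -0.0876  1.1982  2.2946]
world d [-0.0006  0.0006 -0.0632] shift frac [-0.0023  0.0036  0.3162] turn frac [-0.0005  0.0007 -0.0046]
shift frac after turning [-0.0027  0.0033  0.3162]
```

Emit:
{"api": "play_rows", "payload": {
  "motion": [
    [0, 0, 0.15, 0, 0, 0, 0],
    [0, 0, 0.25, 0, 0, 0, 0],
    [0, 0, 0.28, 0, 0, 0, 0],
    [0, 0, 0.3, 0, 0, 0, 0],
    [0, 0, 0.315, 0, 0, 0, 0]
  ]
}}

```text
time: 8.2
ee_pos: [0.4473, 0.3698, 0.0991]
eef_rot: [-0.653, 0.757, 0.0, 0.001]
ft_force: [-0.1, 0.6, 9.2]
width: 0.0003
```

Emit:
{"api": "play_rows", "payload": {
  "motion": [
    [0, 0, 0.004, 0, 0, 0, 0],
    [0, 0, 0.008, 0, 0, 0, 0]
  ]
}}

```text
time: 8.45
ee_pos: [0.4475, 0.3699, 0.0989]
eef_rot: [-0.653, 0.757, 0.0, 0.001]
ft_force: [-5.4, -5.2, 19.7]
width: 0.0006
```

Emit:
{"api": "play_rows", "payload": {
  "motion": [
    [0, 0, -0.2, 0, 0, 0, 0],
    [0, 0, -0.4, 0, 0, 0, 0],
    [0.2, -0.2, -0.5, 0, 0, 0.11, 0],
    [0.6, -0.3, -0.5, 0, 0, 0.22, 0],
    [0.9, -0.4, -0.5, 0, 0, 0.34, 0]
  ]
}}

```text
time: 9.07
ee_pos: [0.4969, 0.1981, 0.1973]
eef_rot: [-0.428, 0.904, 0.0, 0.001]
ft_force: [1.3, -0.5, 0.2]
width: 0.0003
```

```bash
python3 go.py unit .15; python3 - <<'E'
from h import *
p=eyes.camera("top");s=eyes.camera("scene");o=[]
for n,q in(("top",p),("scene",s)):
    a=cv2.resize(cv2.imread(f"pics/{n}1.png"),(512,384),interpolation=cv2.INTER_AREA)
    u=proj(q,[.445,.356,.099])
    for im in(a,q["image"][:,:,::-1].copy()): o.append(cv2.resize(cv2.getRectSubPix(im,(20,20),tuple(map(float,u))),(300,300),interpolation=cv2.INTER_CUBIC))
cv2.imwrite("pics/cmp2.png",np.vstack([np.hstack(o[:2]),np.hstack(o[2:])]))
E
```

```text
t 9.075 pos [0.4969 0.1981 0.1973] F [ 1.3326 -0.5367  0.1504] w 0.00034080198166463777 j [-0.8938  0.1481  0.4749  1.7598 -0.0714  1.2491  2.0547]
world d [-0.0166 -0.4845  0.0134] shift frac [ 1.9266 -1.4704 -0.0693] turn frac [ 0.0608 -0.1582  0.4621]
shift frac after turning [ 0.422  -2.3806 -0.183 ]
```

View pics/cmp2.png

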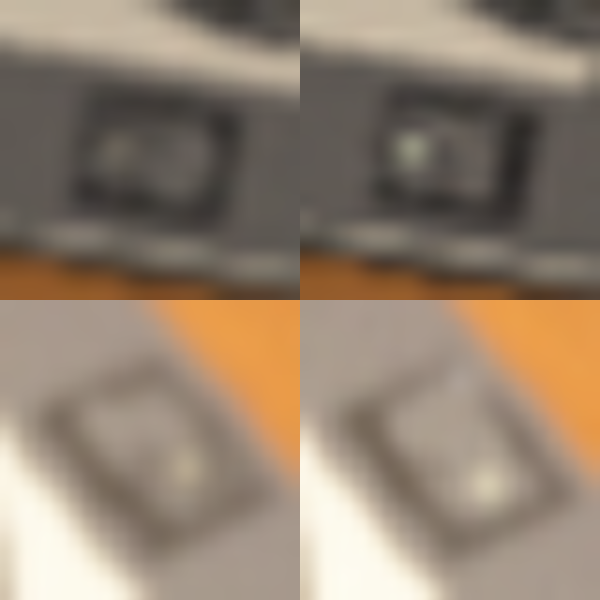

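Emit:
{"api": "play_rows", "payload": {
  "motion": [
    [0.25, -0.2, -0.1, 0.012, -0.03, 0.1, 0],
    [0.5, -0.4, -0.1, 0.024, -0.06, 0.19, 0],
    [0.75, -0.57, -0.1, 0.036, -0.1, 0.28, 0],
    [0.96, -0.74, -0.1, 0.048, -0.13, 0.37, 0],
    [0.96, -0.74, -0.1, 0.061, -0.158, 0.462, 0]
  ]
}}

```text
time: 9.8
ee_pos: [0.4907, -0.047, 0.2175]
eef_rot: [-0.074, 0.989, 0.01, 0.131]
ft_force: [-0.4, 1.1, -0.5]
width: 0.0002
```

```bash
python3 go.py unit .12
```

```text
t 9.8 pos [ 0.4907 -0.047   0.2175] F [-0.4481  1.0569 -0.5155] w 0.00019854922253126036 j [-0.6602 -0.2391  0.6175  2.0459  0.1256  1.0313  1.6312]
world d [-0.0027 -0.2382 -0.0356] shift frac [ 0.2299 -1.1757  0.1213] turn frac [-0.0004  0.0012 -0.0036]
shift frac after turning [ 0.2363 -1.1745  0.121 ]
```

Emit:
{"api": "play_rows", "payload": {
  "motion": [
    [0.1, -0.4, 0, 0, 0, 0, 0],
    [0.2, -0.8, 0, 0, 0, 0, 0],
    [0.2, -1, 0, 0, 0, 0, 0],
    [0.2, -1, 0, 0, 0, 0, 0],
    [0.2, -1, 0, 0, 0, 0, 0]
  ]
}}

```text
time: 10.42
ee_pos: [0.4844, -0.2473, 0.2067]
eef_rot: [-0.079, 0.988, 0.009, 0.129]
ft_force: [0.3, 0.1, 0.2]
width: 0.0008
```

```bash
python3 go.py unit .05
```

```text
t 10.425 pos [ 0.4844 -0.2473  0.2067] F [0.3187 0.1436 0.1606] w 0.0008157045330592593 j [-0.6223 -0.0612  1.1022  1.9269 -0.1151  1.0351  2.2628]
world d [ 0.0215 -0.0351 -0.0925] shift frac [ 0.043  -0.1893  0.4676] turn frac [-0.0006 -0.0012  0.0025]
shift frac after turning [ 0.0431 -0.1898  0.4674]
```

Emit:
{"api": "play_rows", "payload": {
  "motion": [
    [0.04, -0.19, 0, 0, 0, 0, 0],
    [0.04, -0.19, 0.15, 0, 0, 0, 0],
    [0.04, -0.19, 0.3, 0, 0, 0, 0],
    [0.04, -0.19, 0.46, 0, 0, 0, 0],
    [0.04, -0.19, 0.46, 0, 0, 0, 0]
  ]
}}

```text
time: 11.05
ee_pos: [0.5055, -0.2789, 0.1136]
eef_rot: [-0.08, 0.988, 0.012, 0.128]
ft_force: [-0.4, -0.3, 0.8]
width: 0.0005
```

```bash
python3 go.py unit 0; python3 look.py unit pics/l3.png
```

```text
t 11.05 pos [ 0.5055 -0.2789  0.1136] F [-0.4106 -0.2537  0.7919] w 0.0005195092441029791 j [-0.2391  0.2446  0.8643  1.9409 -0.4686  0.9021  2.5944]
world d [ 0.0132 -0.0015 -0.0477] shift frac [-0.0012 -0.0185  0.2469] turn frac [ 0.0028 -0.0029  0.0043]
shift frac after turning [-0.0001 -0.0175  0.247 ]
```

View pics/l3.png

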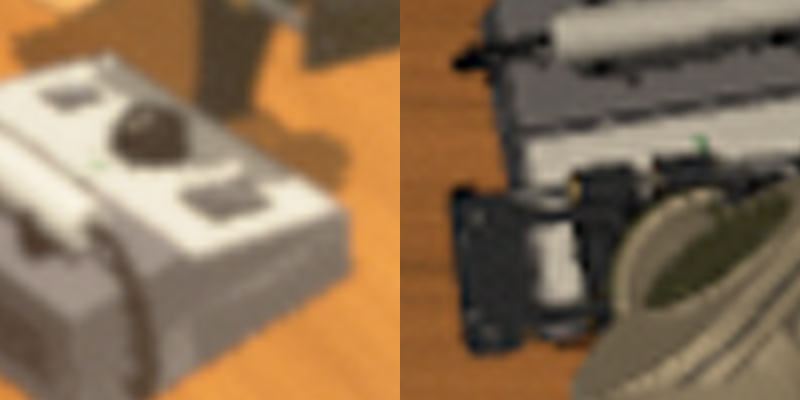

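Emit:
{"api": "play_rows", "payload": {
  "motion": [
    [0, 0, -0.15, 0, 0, 0.1, 0],
    [0, 0, -0.3, 0, 0, 0.2, 0],
    [0, 0, -0.3, 0, 0, 0.31, 0],
    [0, 0, -0.3, 0, 0, 0.42, 0],
    [0, 0, -0.3, 0, 0, 0.53, 0]
  ]
}}

```text
time: 11.78
ee_pos: [0.4916, -0.2834, 0.1754]
eef_rot: [0.329, 0.935, 0.062, 0.115]
ft_force: [-0.2, -0.3, -0.4]
width: 0.0007
```

Emit:
{"api": "play_rows", "payload": {
  "motion": [
    [0, 0, 0, 0, 0, 0.11, 0],
    [0, 0, 0, 0, 0, 0.22, 0],
    [0, 0, 0, 0, 0, 0.33, 0],
    [0, 0, 0, 0, 0, 0.44, 0],
    [0, 0, 0, 0, 0, 0.55, 0]
  ]
}}

```text
time: 12.4
ee_pos: [0.4916, -0.2833, 0.1752]
eef_rot: [0.691, 0.711, 0.105, 0.078]
ft_force: [-0.3, 0.2, 0.3]
width: 0.0005
```

Emit:
{"api": "play_rows", "payload": {
  "motion": [
    [0, 0, 0, 0, 0, 0.11, 0],
    [0, 0, 0, 0, 0, 0.22, 0],
    [0, 0, 0, 0, 0, 0.33, 0],
    [0, 0, 0, 0, 0, 0.44, 0],
    [0, 0, 0, 0, 0, 0.55, 0]
  ]
}}

```text
time: 13.02
ee_pos: [0.4917, -0.2832, 0.1753]
eef_rot: [0.925, 0.357, 0.128, 0.027]
ft_force: [-0.9, 0.1, -0.6]
width: 0.0005
```

```bash
python3 go.py unit .05 -1
```

```text
t 13.025 pos [ 0.4917 -0.2832  0.1753] F [-0.8551  0.1068 -0.5947] w 0.0005055725965761478 j [-0.6073  0.2186  1.3008  1.9099 -0.4728  1.0364  0.0507]
world d [ 0.0142  0.0008 -0.0611] shift frac [-0.013   0.0001  0.3134] turn frac [-0.0003 -0.0007  0.3706]
shift frac after turning [-0.0105  0.007   0.3134]
```

Emit:
{"api": "play_rows", "payload": {
  "motion": [
    [0, 0, 0, 0, 0, 0.11, 0],
    [0, 0, 0, 0, 0, 0.22, 0],
    [0, 0, 0, 0, 0, 0.33, 0],
    [0, 0, 0, 0, 0, 0.37, 0],
    [-0.013, 0, 0.1, 0, 0, 0.37, 0]
  ]
}}

```text
time: 13.65
ee_pos: [0.496, -0.2844, 0.1565]
eef_rot: [0.988, 0.08, 0.132, -0.01]
ft_force: [-0.0, -0.1, 0.5]
width: 0.0004
```

```bash
python3 go.py unit 0.02 -1
```

```text
t 13.65 pos [ 0.496  -0.2844  0.1565] F [-0.0269 -0.1362  0.4785] w 0.00044720564746224793 j [-0.5569  0.2711  1.2657  1.9239 -0.5416  1.0128 -0.471 ]
world d [ 0.0176  0.0032 -0.0713] shift frac [-0.0072 -0.0023  0.3673] turn frac [ 0.0002 -0.0022  0.0042]
shift frac after turning [-0.006  -0.0021  0.3673]
```

Emit:
{"api": "play_rows", "payload": {
  "motion": [
    [-0.007, 0, 0.12, 0, 0, 0, 0],
    [-0.007, 0, 0.24, 0, 0, 0, 0],
    [-0.007, 0, 0.35, 0, 0, 0, 0],
    [-0.007, 0, 0.36, 0, 0, 0, 0],
    [-0.007, 0, 0.36, 0, 0, 0, 0]
  ]
}}

```text
time: 14.28
ee_pos: [0.5119, -0.2819, 0.0854]
eef_rot: [0.988, 0.08, 0.13, -0.01]
ft_force: [-0.5, 0.4, 1.0]
width: 0.0004
```

```bash
python3 go.py unit 0 -1
```

```text
t 14.275 pos [ 0.5119 -0.2819  0.0854] F [-0.5012  0.3949  0.9891] w 0.00039379511614286313 j [-0.398   0.4094  1.0983  1.96   -0.7131  0.9163 -0.3525]
world d [ 0.0068  0.0015 -0.0195] shift frac [ 0.0083 -0.002   0.103 ] turn frac [0.0002 0.     0.0043]
shift frac after turning [ 0.0083 -0.002   0.103 ]
```

Emit:
{"api": "play_rows", "payload": {
  "motion": [
    [0.008, 0, 0.05, 0, 0, 0, 0],
    [0.008, 0, 0.07, 0, 0, 0, 0],
    [0.008, 0, 0.085, 0, 0, 0, 0],
    [0.008, 0, 0.1, 0, 0, 0, 0],
    [0.008, 0, 0.103, 0, 0, 0, 0]
  ]
}}

```text
time: 14.9
ee_pos: [0.5178, -0.2808, 0.0653]
eef_rot: [0.988, 0.079, 0.13, -0.011]
ft_force: [-15.7, 7.6, 29.9]
width: 0.0005
```

Emit:
{"api": "play_rows", "payload": {
  "motion": [
    [0, 0, 0.005, 0, 0, 0, 0],
    [0, 0, 0.008, 0, 0, 0, 0]
  ]
}}

```text
time: 15.15
ee_pos: [0.5179, -0.2809, 0.065]
eef_rot: [0.988, 0.079, 0.13, -0.012]
ft_force: [-25.8, 12.7, 51.3]
width: 0.0005
```

```bash
python3 go.py unit 0 -1
```

```text
t 15.15 pos [ 0.5179 -0.2809  0.065 ] F [-25.8264  12.7     51.2548] w 0.00046875654382240656 j [-0.3548  0.4504  1.0499  1.961  -0.7644  0.8947 -0.3206]
world d [0.0008 0.0005 0.0009] shift frac [ 0.0053 -0.0019 -0.0033] turn frac [-0.0025 -0.0001  0.0028]
shift frac after turning [ 0.0053 -0.0019 -0.0033]
```

Pressed flat against a stop. Retract along the tool axis, then clear to the side and check all three.

Emit:
{"api": "play_rows", "payload": {
  "motion": [
    [0, 0, -0.15, 0, 0, 0, 0],
    [0, 0, -0.3, 0, 0, 0, 0],
    [0, 0, -0.5, 0, 0, 0, 0],
    [-0.3, -0.3, -0.7, 0, 0, 0, 0],
    [-0.5, -0.8, -0.7, 0, 0, 0, 0]
  ]
}}

```text
time: 15.78
ee_pos: [0.4413, -0.2397, 0.1667]
eef_rot: [0.991, 0.076, 0.109, -0.027]
ft_force: [-1.1, 0.8, -1.4]
width: 0.0003
```

Emit:
{"api": "play_rows", "payload": {
  "motion": [
    [-0.05, -0.3, 0, 0, 0, 0, 0],
    [-0.05, -0.4, 0, 0, 0, 0, 0],
    [-0.05, -0.4, 0, 0, 0, 0, 0],
    [-0.05, -0.4, 0, 0, 0, 0, 0]
  ]
}}

```text
time: 16.27
ee_pos: [0.4197, -0.1625, 0.1672]
eef_rot: [0.991, 0.076, 0.109, -0.028]
ft_force: [0.2, -0.6, 0.7]
width: 0.0008
```

```bash
python3 go.py unit 0 -1; python3 - <<'E'
from h import *
p=eyes.camera("top");s=eyes.camera("scene");rows=[]
for n,q in(("top",p),("scene",s)):
    a=cv2.resize(cv2.imread(f"pics/{n}1.png"),(512,384),interpolation=cv2.INTER_AREA);o=[]
    for X,k in(([.506,-.282,.062],20),([.445,.356,.099],20),([.445,-.021,.046],20)):
        u=proj(q,X)
        for im in((a,q["image"][:,:,::-1].copy())if X[1]<-.2 else (q["image"][:,:,::-1].copy(),)): o.append(cv2.resize(cv2.getRectSubPix(im,(k,k),tuple(map(float,u))),(200,200),interpolation=cv2.INTER_CUBIC))
    rows.append(np.hstack(o))
cv2.imwrite("pics/cmp3.png",np.vstack(rows))
cv2.imwrite("pics/fin.png",np.hstack([cv2.resize(q["image"][:,:,::-1],(400,300),interpolation=cv2.INTER_AREA) for q in(p,s)]))
for l in("power_strip","unit_dial_mark"):
    print(l,[(eyes.landmark_of(q,l) or [{"xy":None}])[0]["xy"] for q in(s,p)])
E
```

```text
t 16.275 pos [ 0.4197 -0.1625  0.1672] F [ 0.1519 -0.6421  0.7211] w 0.0008041920526260963 j [-0.6134 -0.3293  0.8722  2.146   0.149   1.0239 -1.228 ]
world d [ 0.099  -0.1179 -0.1013] shift frac [0.2806 0.6786 0.5565] turn frac [-0.0239  0.0249 -0.0043]
shift frac after turning [0.2536 0.6588 0.5921]
power_strip [[229.5, 218.6], [256.0, 180.1]]
unit_dial_mark [[193.9, 147.7], [337.7, 189.8]]
```

View pics/cmp3.png

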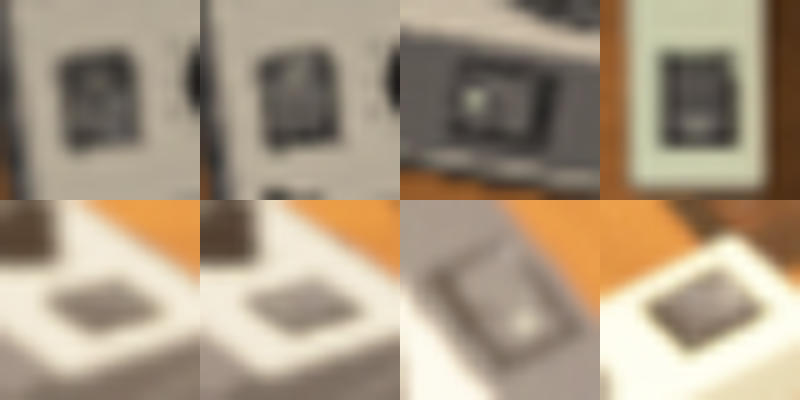

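View pics/fin.png

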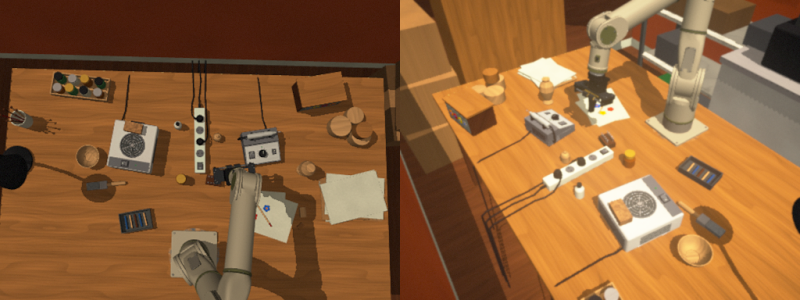

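```bash
python3 -c "
from bench import job
print(job.close_job())"
```

```text
the job is handed in; nothing more can be done
None
```

I pressed the three rockers over in the safe order: the power strip, then the dust collector, then the control unit's power rocker. The gripper was shut throughout. The job was handed in about 16 s into the 48 s limit; it reports no verdict.

**Rockers:**
- Each press ended against a stop at the height of a rocker pressed flat: 29 N on the strip, 20 N on the collector and 51 N on the unit.
- Before-and-after pictures show the strip and collector rockers tipped over.
- The unit's picture is less clear. Its marking changed the same way as the others', but I rely mainly on the stop about 4 mm above the panel.

**Other things on the bench:**
- The final landmarks for the strip and the dial pointer are within about 1.5 pixels (roughly 5 mm) of the first ones, which is the networks' own scatter. That is too coarse to test the 4 mm limit on the dial, but the planned path kept the gripper clear of it.
- I did not check the direction rocker closely. The same path kept the gripper away from it too.
- The bystanders look upright and in place, and nothing touches the robot.

**Joint limit:** On the first approach to the unit, joint 7 reached 2.594 rad against its 2.6 limit. I backed off, turned the tool half a turn and pressed from there. In that turn joint 3 reached 1.30 of its 1.34 limit. No reading passed a joint limit.

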